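# Rock the diverter gate and feed the ball knobs to the other pocket

## Robot

A 6-joint arm with a two-finger parallel gripper is mounted at the origin on the work surface. World frame = base frame: x ahead of the robot, y to its left, z up, the work surface at z = 0. Lengths are in mm, angles in rad, forces in N, time in s.
With the tool pointing down it reaches from about 350 to 1000 mm from the base axis. Payload 7.1 kg.
Tool frame: the origin (TCP) lies between the finger pads; the fingertips stand robot.tcp_to_tips ahead of it and the grasp point (between the pads) lies 3 mm ahead of it (robot.tcp_to_tips is the distance from the TCP to the fingertips, in mm); z points along the fingers, y is the line along which they close (so a half turn about z gives the same grasp; the last joint's range is limited). The gripper opens to 85 mm and grips with 20 to 120 N. Pads are 22 mm wide; open, the fingers measure 114 mm over their backs; the gripper's body (76 mm by 85 mm) begins 54 mm behind the grasp point. The pads swing forward as they close: fully open they stand 13 mm farther back than shut.
Start: joints at [1.114, 0.423, 1.63, -0, 1.089, -0.019], TCP at [264.935, 566.052, 253.319] pointing down, gripper open.
Joint ranges: [-3, 3], [-0.9, 2.11], [0.09, 2.58], [-1.31, 4.45], [0.11, 2.69], [-2.54, 2.54]. Speed limits (rad/s): [2.39, 2.39, 3.01, 3.14, 3.14, 3.14].

## Interface

Orientations are given as a unit quaternion [w, x, y, z].
In Python, from workcell import robot gives the robot as it stands. The module is installed in compiled form; this text tells all that it offers.
- The arm moves only by the tool arm_command, never from a script. Its argument "deltas" is one flat list of numbers, 6 for each row, row after row: the shift along the world's x, y, z in mm, then the turn, a rotation vector about the world's x, y, z in rad. In form: [tx, ty, tz, ax, ay, az, tx, ty, tz, ax, ay, az, ...]. A call has 1 to 12 rows; each row shifts and turns the commanded pose from where the row before left it; what a row does not reach is not made up. A row lasts 1/10 s, in which the tool goes at most 50 mm and 8.59 degrees, less where a joint would pass 70% of its speed; a pose out of reach is approached as far as the arm can. A call with a gripper value outside its range is refused whole. "gripper" is the closure, from -1 (fully open) to 1 (shut), set as the call begins (left out, the last holds). The fingers move at their own pace and stop on an object; "squeeze" is the grip in N (left out, the last holds). Time passes only in rows, so rows that do not move let the fingers close. It gives the time, the measured TCP pose, the force, the opening and the grip force at its end, in the units of the state.
- robot.read_state(): the state, without advancing time (a new reading comes with each control period).
- robot.read_camera(name): name is "side" or "top" or "wrist"; returns a dict with "pixels" (384x512x3 uint8, red, green, blue), "vfov" (degrees; the focal length in pixels is half the picture's height over the tangent of half this angle, whatever the lens; pixels are square), "cx", "cy" (the principal point, pixels), "view" (4x4, takes a point from world to camera coordinates). Camera axes: x right, y up, looking along -z (the intrinsics and any distortion apply to the point x, -y, -z); pixel columns grow to the right and rows downward; lengths in mm; the calibration is good to about 2 mm. A picture is of the moment at which its call begins. There is no depth.
- robot.sign_off(): hands the job in; it is judged then, once.
Trained networks look in a picture, given as the dict that the camera call returned (one of the last four; its "shot" number tells which), for a name from the list of things; names that differ only in an ending like _2 or _b are one class to them, and where a whole thing is asked for, a point or a joint stands for the part that bears it (a point fixed in the world has none). Each returns a list of dicts, best first, with "p" (0 to 1); they miss things now and then, are a little off and sometimes report something else, mostly with a low value. They report only what shows in the picture. A call takes as long as a camera call.
- robot.find_in(picture, label): "pixel" ([column, row] in pixels, amid what is visible of it).
The state is a dict: "clock": time; "joint_positions": joint angles; "joint_velocities": joint speeds; "effort": joint torques, N m; "ee_pos": TCP position; "ee_rot": TCP orientation; "ft_force": force on the tool from outside, world axes, zero at the start; "ft_torque": the same for the moment, N m; "opening": finger opening in mm; "grip_force": force on a finger pad.
Only numpy, scipy, OpenCV 4.12 (cv2) and the standard library are available. Lean on these libraries where they do the work, as an engineer would, in place of code of your own. Each camera call takes 0.05 s, during which the arm holds its last target. There are 200 camera calls.

## Task

The parts feeder's seesaw gate is leaning towards one pocket; rock it over its pivot with a fingertip (pressing its raised end down will do), so that it rests leaning the other way. Then push the two ball knobs that wait on the ledge off its end into the gate, so that both roll on their own down the other chute into its pocket. Only press and push: do not lift the balls, do not touch them again once they run down, and leave the things standing around where they are.

Things in the scene. Friction and masses are not known exactly. Their poses are not given: they have to be found in the camera images.
- feeder: Fixed gravity feeder: grey base 170 x 700 x 8 mm, the seesaw gate across its middle, a ledge on the robot's side, a white chute and open pocket at each end (left +y, right -y). Origin on the table under the gate's pivot; x along the ledge, away from the robot, z up. The chutes start 125 mm from the pivot
- ledge_lip (a point): middle of the lip of the ledge, on its deck, axes as the feeder's, 24 mm short of the pivot. The deck is level steel, 107.5 mm above the table, 41 mm wide, reaching 121 mm back from the lip, with 8 mm high guide rails 33 mm apart and a low retaining ridge (1.5 mm) across it 6 mm from the lip and at its near end. Past the lip a ball drops 8 mm into the gate and rolls off; the gate's far wall is 68 mm past the lip, nothing stands over the lip
- gate (a joint): tilt (rad) of the aluminium seesaw gate, a trough 236 mm long along y, pivot 95 mm above the table. Positive: left end raised, parts roll right; negative: the reverse. It rests at +0.24 or -0.24 (it may still be settling in the first second). A round weight behind it (57 to 75 mm beyond the pivot, top 69 mm above it) tips it over by itself past level. About 1 N on the raised tab moves it
- tab_left (a point): top centre of the flat press tab (44 x 36 mm, 4 mm thick) at the left end of the gate, which sticks out of the trough towards the robot; it moves with the gate, 48 mm between its highest and lowest position; the point's z is the tab's normal
- tab_right (a point): the same for the tab at the right end of the gate
- knob_front: black moulded ball knob with a small brass insert, 30 mm diameter, about 50 g, lying on the ledge between the rails, the one nearer the gate; origin at its centre, 15 mm above the deck. It rolls freely along the deck; a push of under 1 N takes it over the ridge at the lip
- knob_rear: the same ball knob, the one nearer the robot; pushing it along also pushes the front one ahead of it
- left_pocket (a point): centre of the floor of the left pocket: 130 mm long (210 to 340 mm from the pivot), 100 mm wide, floor 8 mm and walls up to 70 mm above the table
- right_pocket (a point): the same for the right pocket
- terminal: bystander: brass terminal post, 32 mm diameter, 44 mm high, standing on the table near the ledge; origin under its centre
- spanner: bystander: spanner lying on the table near the ledge; origin at its middle
- driver: bystander: screwdriver lying on the table; origin at its middle
- carton: bystander: cardboard box 90 x 70 x 60 mm beyond the feeder; origin under its centre
- bracket: bystander: white angle bracket 70 x 50 x 64 mm beyond the feeder; origin under its centre
- tin: bystander: tin 66 mm diameter, 80 mm high, beyond the feeder; origin under its centre
- cup: bystander: white mug 80 mm diameter, 90 mm high; origin under its centre

How it is judged (in metres and radians):
On the way:
1. the gate is rocked over to its other stop while both balls still wait on the ledge (distance of tab_left from where it was at the start of the episode above 0.0245 m and (value of joint gate above 0.21 rad or value of joint gate below -0.21 rad) and x of each of knob_front, knob_rear in the frame of feeder below -0.035 m and z of each of knob_front, knob_rear in the frame of feeder above 0.1 m), for 0.2 s.
At the end, for the whole second after the job is handed in: The gate rests within 0.03 rad of the stop opposite to the one it started on, and both balls lie still (under 0.03 m/s) in the pocket on the gate's low side: more than 200 mm from the pivot along the feeder and with their centres less than 50 mm above the table (distance of tab_left from where it was at the start of the episode above 0.0245 m and (value of joint gate above 0.21 rad or value of joint gate below -0.21 rad) and ((value of joint gate below -0.21 rad and y of each of knob_front, knob_rear in the frame of feeder above 0.2 m and z of knob_front in the frame of feeder between 0.01 and 0.05 m and linear speed of each of knob_front, knob_rear below 0.03 m/s and z of knob_rear in the frame of feeder between 0.01 and 0.05 m) or (value of joint gate above 0.21 rad and y of each of knob_front, knob_rear in the frame of feeder below -0.2 m and z of knob_front in the frame of feeder between 0.01 and 0.05 m and linear speed of each of knob_front, knob_rear below 0.03 m/s and z of knob_rear in the frame of feeder between 0.01 and 0.05 m))); the robot touches nothing.
It fails at once if a ball is lifted (its centre more than 25 mm higher than when it lies on the ledge) (z of any of knob_front, knob_rear in the frame of feeder above 0.1475 m).
It fails at once if a ball is touched by the fingers after it has run more than 60 mm down from the pivot (((y of knob_front in the frame of feeder above 0.06 m or y of knob_front in the frame of feeder below -0.06 m) and contact force between the fingers and knob_front above 0.3 N) or ((y of knob_rear in the frame of feeder above 0.06 m or y of knob_rear in the frame of feeder below -0.06 m) and contact force between the fingers and knob_rear above 0.3 N)).
It fails at once if a bystander is moved more than 20 mm (distance of any of terminal, spanner, driver, carton, bracket, tin, cup from where it was at the start of the episode above 0.02 m).
It also fails if it takes over 48 s, if anything falls off the work surface, if the arm or the gripper's body presses on something with over 40 N, if the wrist force passes 120 N, or if a joint passes its speed limit or range.

## Working session

There is one attempt and no reset: what is moved stays moved. The work goes in short steps, Python scripts to look and compute and a tool call to move; the robot and the scene stay as the last step left them, time stands still between calls to the robot, and variables do not carry over. Pictures are saved under pics/ and viewed, at most 10 in all, crops included, and the job is handed in when it is done.

Besides the shell and the picture viewer there is one more tool, called after "Call:" by a JSON object that holds its "name" and its "arguments". arm_command: Moves the arm, as the interface text tells. Its arguments: {"type":"object","properties":{"deltas":{"type":"array"},"gripper":{"type":"number"},"squeeze":{"type":"number"}},"required":["deltas"]}

```bash
mkdir -p pics
cat > h.py <<'E'
import numpy as np,cv2,pickle
from workcell import robot
def K(c):
    f=c["pixels"].shape[0]/2/np.tan(np.radians(c["vfov"])/2); return f
def proj(c,P):
    P=np.atleast_2d(P).astype(float);V=np.array(c["view"]);q=P@V[:3,:3].T+V[:3,3];f=K(c)
    return np.c_[c["cx"]+f*q[:,0]/-q[:,2], c["cy"]-f*q[:,1]/-q[:,2]]
def ray(c,px):
    V=np.array(c["view"]);f=K(c);d=np.array([(px[0]-c["cx"])/f,-(px[1]-c["cy"])/f,-1.])
    R=V[:3,:3];return -R.T@V[:3,3],R.T@d
def atz(c,px,z):
    o,d=ray(c,px);return o+d*(z-o[2])/d[2]
E
python3 - <<'E'
from h import *
print(robot.tcp_to_tips, robot.read_state())
ims=[]
for n in["top","side"]:
    c=robot.read_camera(n);print(n,[k for k in c],c["vfov"],c["cx"],c["cy"],{k:c[k] for k in c if k not in("pixels","view")})
    print(np.round(np.array(c["view"]),3).tolist())
    pickle.dump(c,open(n+".pkl","wb"))
    for l in["feeder","gate","tab_left","tab_right","knob_front","knob_rear","terminal","spanner","tin","cup","carton","driver","bracket"]:
        r=robot.find_in(c,l);print(l,[(np.round(x["pixel"]).tolist(),round(x["p"],2)) for x in r[:3]])
    cv2.imwrite(f"pics/{n}.png",cv2.resize(c["pixels"][:,:,::-1],(800,600),interpolation=cv2.INTER_CUBIC))
E
```

```text
22.0 {'clock': 0.0, 'joint_positions': array([ 1.11400250e+00,  4.23878876e-01,  1.63069704e+00,  9.26248463e-06,
        1.08860125e+00, -1.89874221e-02]), 'joint_velocities': array([-0.00098159, -0.00121235,  0.00093808,  0.0010343 , -0.00120478,
        0.00169725]), 'effort': array([ 1.17956384e-03, -5.57371473e+01, -2.81749070e+01,  4.04045761e-05,
        7.21264383e-03, -4.87312752e-05]), 'ee_pos': array([264.70962401, 565.60164097, 252.51914969]), 'ee_rot': array([-1.90684456e-04,  2.17161159e-01,  9.76135443e-01, -7.68980796e-04]), 'ft_force': array([-0.40760526, -0.00478676, -0.88032372]), 'ft_torque': array([ 0.00099345,  0.01447542, -0.04590107]), 'grip_force': 0.0, 'opening': 85.27393495135442}
top ['pixels', 'vfov', 'cx', 'cy', 'view', 'shot'] 57.354127949694856 258.90701035530486 187.78784118620854 {'vfov': 57.354127949694856, 'cx': 258.90701035530486, 'cy': 187.78784118620854, 'shot': 1}
[[-0.009, -1.0, -0.015, 6.092], [0.993, -0.011, 0.122, -553.782], [-0.122, -0.014, 0.992, -997.97], [0.0, 0.0, 0.0, 1.0]]
feeder [([252.0, 168.0], 0.71)]
gate [([246.0, 164.0], 0.59)]
[... 507 characters left out ...]
t'] 55.33308467220832 254.13347852300913 189.68772023819957 {'vfov': 55.33308467220832, 'cx': 254.13347852300913, 'cy': 189.68772023819957, 'shot': 2}
[[0.792, -0.61, 0.018, -419.226], [0.301, 0.415, 0.859, -248.574], [-0.531, -0.675, 0.512, -1016.015], [0.0, 0.0, 0.0, 1.0]]
feeder [([283.0, 206.0], 0.75)]
gate [([279.0, 178.0], 0.89)]
tab_left [([278.0, 174.0], 0.73), ([280.0, 205.0], 0.4)]
tab_right [([278.0, 181.0], 0.79)]
knob_front [([261.0, 181.0], 0.42)]
knob_rear [([251.0, 188.0], 0.54)]
terminal []
spanner [([279.0, 253.0], 0.53)]
tin [([298.0, 185.0], 0.72)]
cup [([288.0, 297.0], 0.57)]
carton [([270.0, 166.0], 0.54)]
driver [([144.0, 186.0], 0.47)]
bracket [([333.0, 194.0], 0.59)]
```

View pics/top.png

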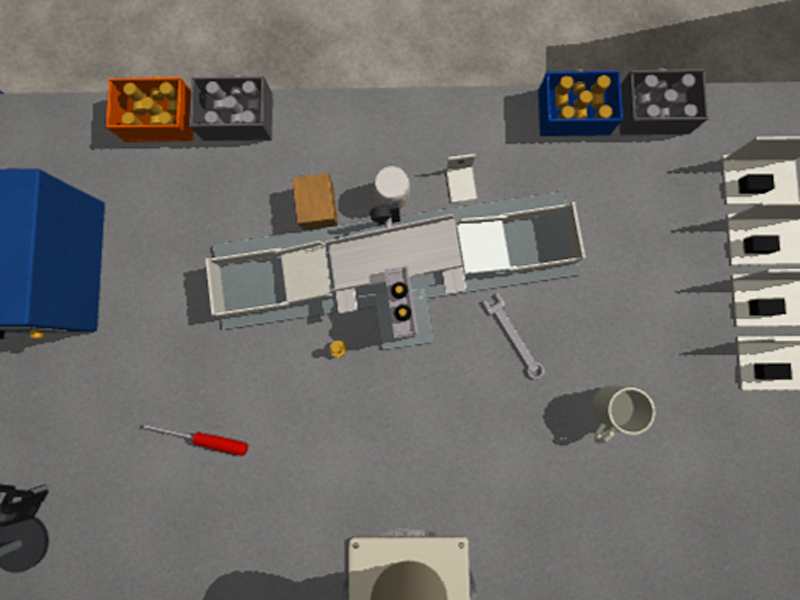

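View pics/side.png

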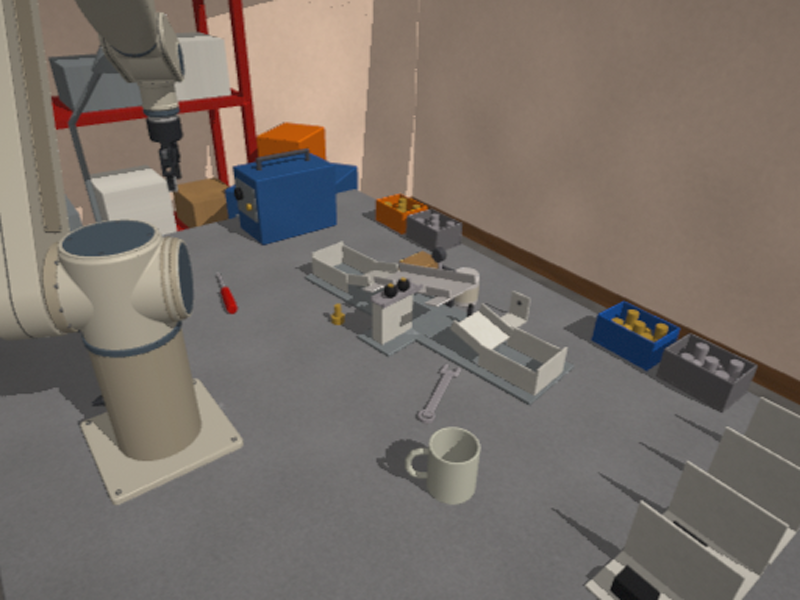

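The top view shows the feeder across the middle, with the balls at about (400,290) and (403,313), the tabs at (346,300) and (454,280), and the terminal at (337,349). I'll zoom in on both views to get the pose and tilt.

Run:
```python
from h import *
t=pickle.load(open("top.pkl","rb"))["pixels"][118:228,128:378];s=pickle.load(open("side.pkl","rb"))["pixels"][150:260,190:370]
a=cv2.resize(t,(800,352),interpolation=cv2.INTER_CUBIC) #3.2
b=cv2.resize(s,(792,484),interpolation=cv2.INTER_CUBIC) #4.4
cv2.imwrite("pics/t2.png",a[:,:,::-1]);cv2.imwrite("pics/s2.png",b[:,:,::-1])
```

```text
(no output)
```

View pics/t2.png

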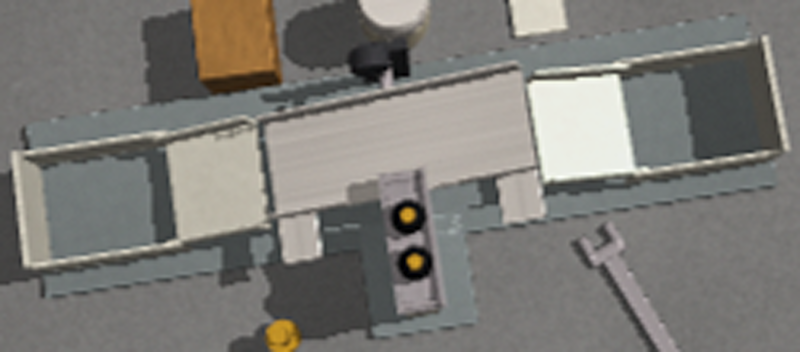

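View pics/s2.png

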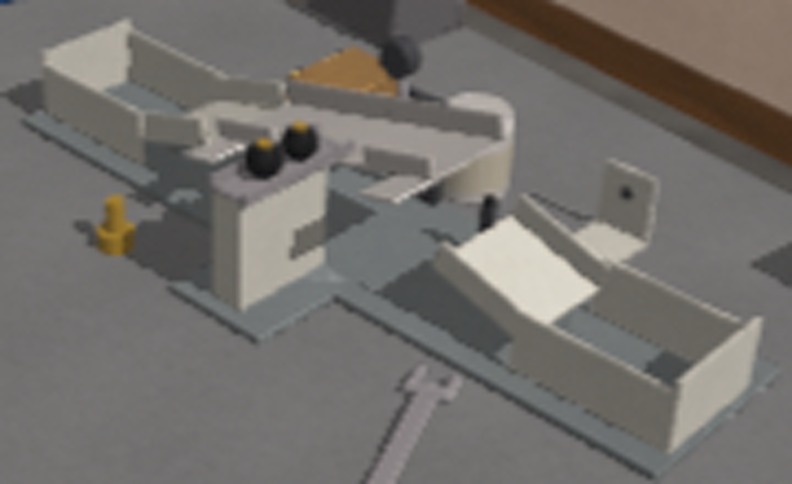

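```bash
cat > fit.py <<'E'
from h import *
from scipy.optimize import least_squares
T=pickle.load(open("top.pkl","rb"));S=pickle.load(open("side.pkl","rb"))
ut=lambda p:(np.array(p)+.5)/3.2-.5+[128,118]
us=lambda p:(np.array(p)+.5)/4.4-.5+[190,150]
def W(q,P):
    P=np.atleast_2d(P).astype(float);c,s=np.cos(q[2]),np.sin(q[2])
    return np.c_[q[0]+c*P[:,0]-s*P[:,1],q[1]+s*P[:,0]+c*P[:,1],P[:,2]]
def G(th,P): # gate local (origin pivot) -> feeder ; positive: left(+y) raised
    P=np.atleast_2d(P).astype(float);c,s=np.cos(th),np.sin(th)
    return np.c_[P[:,0],c*P[:,1]-s*P[:,2],95+s*P[:,1]+c*P[:,2]]
F=[(-85,350,8),(-85,-350,8),(85,-350,8),(85,350,8),(52,-343,70),(-52,-343,70),(-52,343,70),(52,343,70)]
pt=[ut(p) for p in[(44,296),(775,187),(745,15),(24,127),(768,37),(787,151),(27,267),(14,153)]]
Fs=[(-85,350,8),(-85,-350,8),(85,-350,8),(-52,-343,70),(52,-343,70),(-52,343,70)]
ps=[us(p) for p in[(25,118),(655,474),(777,372),(675,388),(760,320),(45,65)]]
res=lambda q:np.r_[(proj(T,W(q,F))-pt).ravel(),(proj(S,W(q,Fs))-ps).ravel()]
r=least_squares(res,[650,0,0.1],loss="soft_l1");q=r.x
if __name__=="__main__":
    print(q,np.round(res(q).reshape(-1,2),1).tolist())
    def loc(P):
        d=P-np.array([q[0],q[1],0]);c,s=np.cos(q[2]),np.sin(q[2]);return np.array([c*d[0]+s*d[1],-s*d[0]+c*d[1],d[2]])
    for n,a,b in[("front",(407,214),(299,142)),("rear",(414,263),(264,160))]:
        # least squares two-ray intersection
        A=[];B=[]
        for c,p in((T,ut(a)),(S,us(b))):
            o,d=ray(c,p);d/=np.linalg.norm(d);M=np.eye(3)-np.outer(d,d);A.append(M);B.append(M@o)
        X=np.linalg.lstsq(np.vstack(A),np.hstack(B),rcond=None)[0];print(n,X,"feeder",loc(X),"z122.5 top:",loc(atz(T,ut(a),122.5)))
    for n,p,z in[("tabL c",(300,237),70),("tabR c",(520,195),119)]:
        print(n,loc(atz(T,ut(p),z)),atz(T,ut(p),z))
    print("lip",W(q,(-24,0,107.5)),"term",atz(T,ut((282,338)),20))
    for n,p in[("lip L",(378,176)),("lip R",(424,168)),("near L",(398,316)),("near R",(440,308))]:print(n,loc(atz(T,ut(p),112)))
    print("spanner",atz(T,ut((600,240)),5))
E
python3 fit.py
```

```text
[6.18470697e+02 2.00458552e+01 1.40988512e-01] [[-0.1, 2.6], [1.7, 1.7], [0.7, 1.3], [0.2, 0.5], [-0.9, -0.7], [0.0, -1.2], [-1.1, -1.3], [-0.9, -1.3], [-2.1, 0.8], [-0.7, 1.7], [0.5, 0.3], [1.8, -1.1], [0.5, -0.1], [-0.1, -2.6]]
front [550.94977085  10.92527666 122.5728857 ] feeder [-68.13259596   0.45808773 122.5728857 ] z122.5 top: [-67.30028365  -0.31706803 122.5       ]
rear [510.58881824   4.64971442 123.0163046 ] feeder [-1.08974924e+02 -8.36084930e-02  1.23016305e+02] z122.5 top: [-1.09025230e+02  1.05465733e-02  1.22500000e+02]
tabL c [-66.228331    96.82947117  70.        ] [539.29285227 106.60801293  70.        ]
tabR c [-65.26770591 -96.95678085 119.        ] [567.47515534 -85.12042019 119.        ]
lip [[594.70883567  16.67332991 107.5       ]] term [451.46881395 128.90828848  20.        ]
lip L [-29.79610173  19.38062781 112.        ]
lip R [-28.91703852 -20.45864326 112.        ]
near L [-150.23899955   20.02015323  112.        ]
near R [-148.90044447  -15.88290846  112.        ]
spanner [ 540.76622876 -168.13926435    5.        ]
```

Measured so far: the right end is raised, so I press the right tab at about (567,-85,119). The balls are at (551,11) and (511,5), with heights that match the expected 122.5. Next I move above the right tab with the gripper shut.

Call:
{"name": "arm_command", "arguments": {"deltas": [17,-36,-4,0,0,0.032,17,-36,-4,0,0,0.032,17,-36,-4,0,0,0.032,17,-36,-4,0,0,0.032,17,-36,-4,0,0,0.032,17,-36,-4,0,0,0.032,17,-36,-4,0,0,0.032,17,-36,-4,0,0,0.032,17,-36,-4,0,0,0.032,17,-36,-4,0,0,0.032,17,-36,-4,0,0,0.032,17,-36,-4,0,0,0.032], "gripper": 1}}

```text
clock: 2.6
ee_pos: [469.6, 132.5, 205.4]
ee_rot: [0.0, 0.026, 1.0, 0.0]
ft_force: [0.1, 0.1, 0.0]
opening: 0.2
grip_force: 0.0
```

Call:
{"name": "arm_command", "arguments": {"deltas": [17,-36,-4,0,0,0.032,17,-36,-4,0,0,0.032,17,-36,-4,0,0,0.032,17,-36,-4,0,0,0.032,17,-36,-4,0,0,0.032,15,-38,-6,0,0,0.032,0,0,0,0,0,0,0,0,0,0,0,0]}}

```text
clock: 3.4
ee_pos: [568.8, -84.7, 179.0]
ee_rot: [-0.0, -0.068, 0.998, 0.0]
ft_force: [-0.4, 0.7, -0.2]
opening: -0.1
grip_force: 0.0
```

Call:
{"name": "arm_command", "arguments": {"deltas": [0,0,-20,0,0,0,0,0,-15,0,0,0,0,0,-8,0,0,0,0,0,-8,0,0,0,0,0,-8,0,0,0,0,0,-7,0,0,0,0,0,0,0,0,0]}}

```text
clock: 4.1
ee_pos: [568.4, -83.8, 112.4]
ee_rot: [-0.001, -0.069, 0.998, 0.0]
ft_force: [-1.5, 0.1, 0.4]
opening: 0.3
grip_force: 0.0
```

Run:
```python
from h import *
print(robot.read_state()["ee_pos"],robot.read_state()["ft_force"])
c=robot.read_camera("side");cv2.imwrite("pics/s3.png",cv2.resize(c["pixels"][130:260,190:370,::-1],(792,572),interpolation=cv2.INTER_CUBIC))
```

```text
[568.39450262 -83.78943018 112.3715012 ] [-1.45825819  0.13784407  0.42659414]
```

View pics/s3.png

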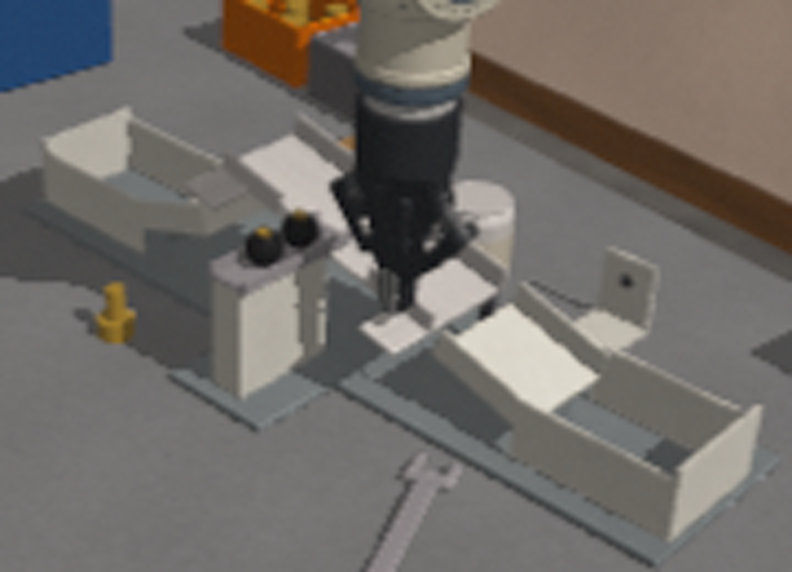

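The gate has rocked over: its right end is now low and both balls still wait on the ledge. I lift and move behind the rear ball.

Call:
{"name": "arm_command", "arguments": {"deltas": [0,0,25,0,0,0,0,0,30,0,0,0,0,0,23,0,0,0,-30,25,0,0,0,0,-35,30,0,0,0,0,-33,28,0,0,0,0,0,0,0,0,0,0,0,0,0,0,0,0]}}

```text
clock: 4.95
ee_pos: [471.1, -0.5, 192.1]
ee_rot: [0.001, -0.07, 0.998, -0.0]
ft_force: [1.4, -0.8, 1.0]
opening: -0.5
grip_force: 0.0
```

Run:
```python
from h import *
print(robot.read_state()["ee_pos"])
c=robot.read_camera("side")
V=np.array(c["view"])
cv2.imwrite("pics/s4.png",cv2.resize(c["pixels"][130:260,190:370,::-1],(792,572),interpolation=cv2.INTER_CUBIC))
```

```text
[471.09311241  -0.54076027 192.11818336]
```

View pics/s4.png

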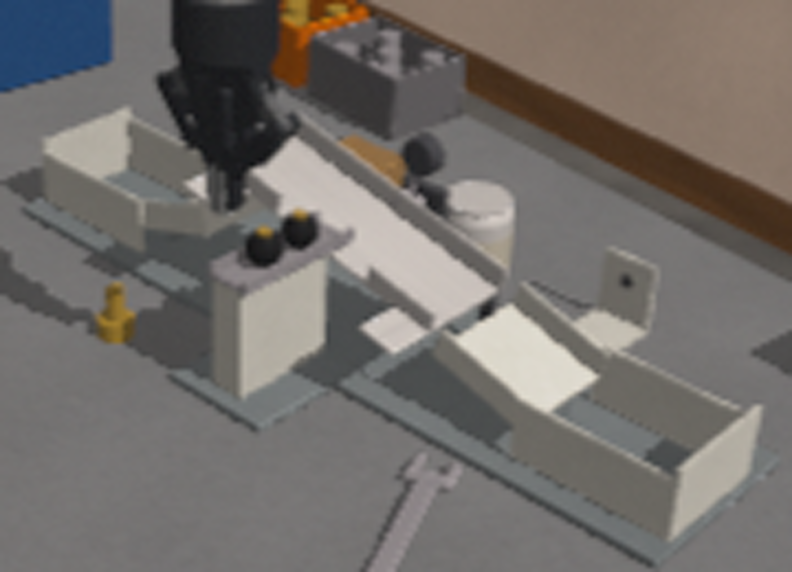

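Call:
{"name": "arm_command", "arguments": {"deltas": [0,0,-20,0,0,0,0,0,-18,0,0,0,0,0,-8,0,0,0,0,0,-5,0,0,0,0,0,0,0,0,0,5,0.7,0,0,0,0,5,0.7,0,0,0,0,5,0.7,0,0,0,0,4,0.6,0,0,0,0,4,0.6,0,0,0,0,4,0.6,0,0,0,0]}}

```text
clock: 6.1
ee_pos: [498.2, 3.1, 140.4]
ee_rot: [-0.0, -0.069, 0.998, -0.0]
ft_force: [-1.9, -0.6, 0.2]
opening: 0.3
grip_force: 0.0
```

Call:
{"name": "arm_command", "arguments": {"deltas": [5,0.7,0,0,0,0,5,0.7,0,0,0,0,5,0.7,0,0,0,0,5,0.7,0,0,0,0,5,0.7,0,0,0,0,5,0.7,0,0,0,0,5,0.7,0,0,0,0,5,0.7,0,0,0,0]}}

```text
clock: 6.9
ee_pos: [538.5, 8.6, 140.4]
ee_rot: [0.0, -0.069, 0.998, -0.0]
ft_force: [0.3, -0.1, 0.1]
opening: 0.2
grip_force: 0.1
```

Run:
```python
from h import *
s=robot.read_state();print(s["ee_pos"],s["ft_force"])
c=robot.read_camera("side")
cv2.imwrite("pics/s5.png",cv2.resize(c["pixels"][130:260,190:370,::-1],(792,572),interpolation=cv2.INTER_CUBIC))
```

```text
[538.52866119   8.60294093 140.35746768] [ 0.30021149 -0.05721667  0.08246279]
```

View pics/s5.png

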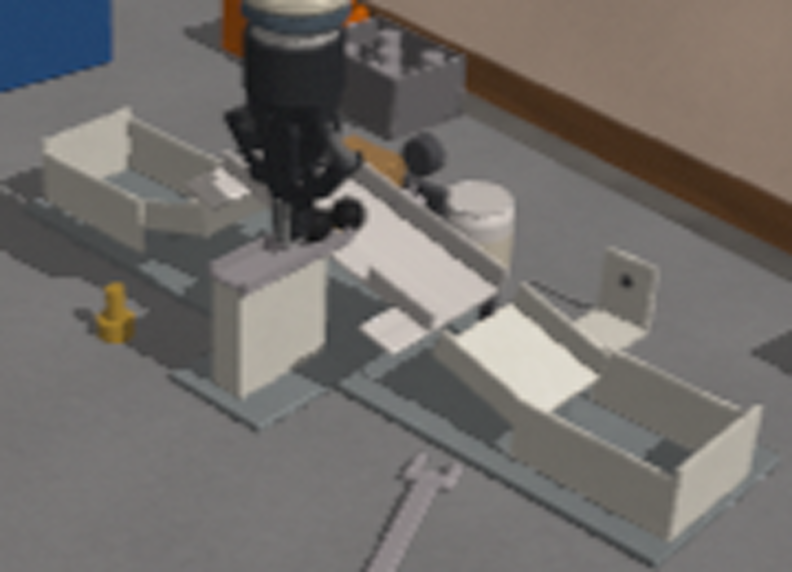

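The front ball is about to leave the lip, with the rear one behind it against the finger. I carry on pushing.

Call:
{"name": "arm_command", "arguments": {"deltas": [5,0.7,0,0,0,0,5,0.7,0,0,0,0,5,0.7,0,0,0,0,5,0.7,0,0,0,0,5,0.7,0,0,0,0,5,0.7,0,0,0,0,5,0.7,0,0,0,0,4,0.6,0,0,0,0,3,0.4,0,0,0,0,0,0,0,0,0,0,0,0,0,0,0,0]}}

```text
clock: 8.05
ee_pos: [580.7, 14.5, 140.5]
ee_rot: [0.001, -0.069, 0.998, -0.0]
ft_force: [0.9, 0.5, -0.3]
opening: 0.3
grip_force: 0.0
```

Call:
{"name": "arm_command", "arguments": {"deltas": [-15,-2,10,0,0,0,-20,-3,25,0,0,0,-30,-4,25,0,0,0,-30,-4,20,0,0,0,-20,-3,0,0,0,0,0,0,0,0,0,0,0,0,0,0,0,0,0,0,0,0,0,0]}}

```text
clock: 8.85
ee_pos: [466.3, -1.5, 220.2]
ee_rot: [0.0, -0.069, 0.998, -0.0]
ft_force: [0.3, 0.1, -0.1]
opening: -0.1
grip_force: 0.0
```

Run:
```python
from h import *
s=robot.read_state();print(s["clock"],s["ee_pos"],s["ft_force"])
c=robot.read_camera("side")
a=cv2.resize(c["pixels"][130:260,190:370,::-1],(400,289),interpolation=cv2.INTER_CUBIC)
c=robot.read_camera("top")
b=cv2.resize(c["pixels"][118:228,128:378,::-1],(660,290),interpolation=cv2.INTER_CUBIC)
o=np.zeros((580,660,3),np.uint8);o[:289,:400]=a;o[290:]=b
cv2.imwrite("pics/s6.png",o)
```

```text
8.85 [466.30017394  -1.45425938 220.22980763] [ 0.29223756  0.0604317  -0.06580504]
```

View pics/s6.png

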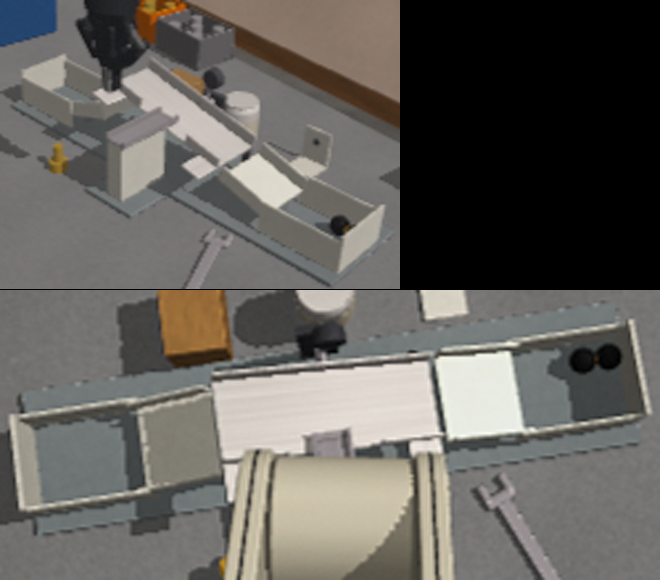

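Both balls are in the right pocket, at about (582,360) and (608,356) in the lower picture, and the gate leans right. I'll wait for the balls to come to rest, check that they're still, and hand in.

Call:
{"name": "arm_command", "arguments": {"deltas": [0,0,0,0,0,0,0,0,0,0,0,0,0,0,0,0,0,0,0,0,0,0,0,0,0,0,0,0,0,0,0,0,0,0,0,0,0,0,0,0,0,0,0,0,0,0,0,0,0,0,0,0,0,0,0,0,0,0,0,0,0,0,0,0,0,0,0,0,0,0,0,0]}}

```text
clock: 10.15
ee_pos: [464.9, -1.5, 220.3]
ee_rot: [-0.0, -0.069, 0.998, -0.0]
ft_force: [0.7, -0.6, -0.2]
opening: -0.1
grip_force: 0.0
```

Call:
{"name": "arm_command", "arguments": {"deltas": [0,0,0,0,0,0,0,0,0,0,0,0,0,0,0,0,0,0,0,0,0,0,0,0,0,0,0,0,0,0,0,0,0,0,0,0,0,0,0,0,0,0,0,0,0,0,0,0,0,0,0,0,0,0,0,0,0,0,0,0,0,0,0,0,0,0,0,0,0,0,0,0]}}

```text
clock: 11.35
ee_pos: [464.9, -1.6, 220.3]
ee_rot: [-0.0, -0.069, 0.998, -0.0]
ft_force: [0.3, -0.3, -0.0]
opening: -0.1
grip_force: 0.0
```

Call:
{"name": "arm_command", "arguments": {"deltas": [0,0,0,0,0,0,0,0,0,0,0,0,0,0,0,0,0,0,0,0,0,0,0,0,0,0,0,0,0,0,0,0,0,0,0,0,0,0,0,0,0,0,0,0,0,0,0,0,0,0,0,0,0,0,0,0,0,0,0,0,0,0,0,0,0,0,0,0,0,0,0,0]}}

```text
clock: 12.55
ee_pos: [464.9, -1.6, 220.3]
ee_rot: [0.0, -0.069, 0.998, -0.0]
ft_force: [0.6, -0.1, -0.1]
opening: 0.0
grip_force: 0.0
```

```bash
cat > still.py <<'E'
from h import *
P=[]
for i in range(16):
    c=robot.read_camera("top");
    if i%5==0:
        a=c["pixels"][118:190,320:378].astype(int);m=(a.max(2)<35).astype(np.uint8)
        n,l,st,ce=cv2.connectedComponentsWithStats(m)
        print([(st[k,4],np.round(ce[k],2).tolist()) for k in range(1,n) if st[k,4]>15])
        P.append(a)
print([np.abs(P[k+1]-P[k]).max() for k in range(3)],robot.read_state()["clock"])
E
python3 still.py
```

```text
[(np.int32(143), [33.0, 25.73])]
[(np.int32(142), [32.96, 25.7])]
[(np.int32(143), [32.92, 25.73])]
[(np.int32(143), [33.0, 25.73])]
[np.int64(6), np.int64(5), np.int64(6)] 13.35
```

```bash
python3 -c "
from workcell import robot;print(robot.sign_off())"
```

```text
the job is handed in; nothing more can be done
None
```

I rocked the gate over to lean right, pushed both ball knobs off the ledge, and they rolled into the right pocket and lay still. I handed the job in at about 13 s; the hand-in call did not report a verdict.

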